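# Check a fired pot with the infrared thermometer

### The arm

A 6-joint arm with a two-finger parallel gripper is mounted at the origin on the work surface. World frame = base frame: x ahead of the robot, y to its left, z up, the work surface at z = 0. Lengths are in m, angles in rad, forces in N, time in s.
With the tool pointing down it reaches from about 0.35 to 0.975 m from the base axis. Payload 4.9 kg.
Tool frame: the origin (TCP) lies at the very end of the fingers, on their centre line; the grasp point (between the pads) lies 19 mm behind it (ctrl.grip_point_offset is the distance from the TCP to the grasp point, in m); z points along the fingers, y is the line along which they close (so a half turn about z gives the same grasp; the last joint's range is limited). The gripper opens to 85 mm and grips with 20 to 120 N. Pads are 22 mm wide; open, the fingers measure 114 mm over their backs; the gripper's body (76 mm by 85 mm) begins 54 mm behind the grasp point. The pads swing forward as they close: fully open they stand 13 mm farther back than shut.
Start: joints at [1.112, 0.053, 1.613, -0, 1.476, -0.119], TCP at [0.208, 0.589, 0.231] pointing down, gripper open.
Joint ranges: [-3.01, 3.01], [-1.01, 2.22], [0.06, 2.58], [-1.02, 4.17], [0.09, 2.62], [-3.14, 3.14]. Speed limits (rad/s): [2.57, 2.57, 3.14, 3.14, 3.14, 3.14].

### API

Orientations are given as a rotation vector (axis times angle).
In Python, from station import ctrl gives the robot as it stands.
- The arm moves only by the tool send_rows, never from a script. Its argument "rows" is a list of rows, each a list of 3 entries, a list of its own where there are three numbers: the finger opening in cm, from 0 to 8.54, then the shift along the tool's x, y, z in cm, then the turn about the tool's z in degrees. A call has 1 to 10 rows; each row shifts and turns the commanded pose from where the row before left it, along the tool's axes as they then stand; what a row does not reach is not made up. A row lasts 1/8 s, in which the tool goes at most 62.5 mm and 10.7 degrees, less where a joint would pass 70% of its speed; a pose out of reach is approached as far as the arm can. A call with a gripper value outside its range is refused whole. The fingers move at their own pace and stop on an object; "newtons" is the grip in N (left out, the last holds). Time passes only in rows, so rows that do not move let the fingers close. It gives the time, the measured TCP pose, the force, the opening and the grip force at its end, in the units of the state.
- ctrl.get_obs(): the state, without advancing time (a new reading comes with each control period).
- ctrl.get_image(name): name is "side" or "top"; returns a dict with "frame" (400x640x3 uint8, red, green, blue), "range_z" (400x640 float32, m along the optical axis (not along the pixel's ray), 0 where there is no reading), "fx", "fy", "cx", "cy" (pixels), "k1" (the pictures are not rectified: a ray, as slopes to the right and down, at radius r is drawn at 1 + k1 r^2 times it, then the intrinsics apply), "cam_to_world" (4x4, takes a point from camera to world coordinates). Camera axes: x right, y down, z forward; pixel columns grow to the right and rows downward; lengths in m; the calibration is good to about 2 mm. A picture is of the moment at which its call begins.
- ctrl.finish_job(): hands the job in; it is judged then, once.
The state is a dict: "t": time; "q": joint angles; "dq": joint speeds; "effort": joint torques, N m; "tool_pos": TCP position; "tool_rot": TCP orientation; "contact_force": force on the tool from outside, world axes, zero at the start; "wrist_torque": the same for the moment, N m; "opening": finger opening in m; "grip_force": force on a finger pad.
Only numpy, scipy, OpenCV 4.12 (cv2) and the standard library are available. Lean on these libraries where they do the work, as an engineer would, in place of code of your own. Each camera call takes 0.05 s, during which the arm holds its last target. There are 200 camera calls.

### The job

Click the banding wheel, which has an upright wooden handle, round anticlockwise (seen from above) until the narrow-necked vase stands at the pointer. Then take the thermometer from its cradle and, from outside the wheel on the pointer's side, hold it still for two seconds with its lens 3 to 8 cm from the vase and aimed squarely at the middle of the vase's belly, and put it back in the cradle the way it lay. Touch none of the pots with robot or thermometer, and leave everything else where it is.

Things in the scene. Friction and masses are not known exactly. Their poses are not given: they have to be found in the camera images.
- stand: Dark steel foot of the banding wheel, fixed to the table; its place and yaw vary. Origin on the table on the wheel's axis, z up. Its +y axis points from the wheel's axis to the pointer: an upright post 12 mm square, 57 mm high, centred 166 mm from the axis, with a small steel tip pointing inward.
- wheel (a joint): Angle of the wheel on its stand, rad, growing anticlockwise seen from above. Aluminium disc 280 mm across, top 55 mm above the table. Sprung click stops at 0, 1.047 and 2.094 (every 60 degrees); starts in the stop at 0, ends 0.12 past the outer stops. At 0 the handle is on the stand's -x side. Turning over a stop takes about 4 to 5 N at the handle.
- wheel_handle (a point): Centre of the top of the wheel's handle, a round upright wooden post 16 mm in diameter, standing 55 mm above the disc (top 110 mm above the table), 122 mm from the wheel's axis. It turns with the wheel.
- station (a point): The place at the pointer: point on the disc's top surface, 85 mm from the wheel's axis along the stand's +y; fixed to the stand.
- vase: The narrow-necked vase, grey-beige fired clay, 84 mm high, belly 60 mm across, neck 22 mm, lip 32 mm; loose on the wheel, 85 mm from the axis, one or two clicks (60 or 120 degrees) clockwise of the station. Origin: centre of its underside, z up.
- vase_belly (a point): The point to aim at: on the vase's axis at the middle of the belly, 36 mm above its underside (91 mm above the table when on the wheel); the wall is 30 mm from it.
- beaker: Plain open clay beaker, 54 mm across the rim, 66 mm high, loose on the wheel; vase and beaker may have changed places. Origin: centre of its underside.
- dish: Low open clay dish, 68 mm across, 34 mm high, loose on the wheel, at the station at the start. Origin: centre of its underside.
- jar: Lidded clay jar with a small knob, 60 mm across, 68 mm high, loose on the wheel, across the axis from the station at the start. Origin: centre of its underside.
- cradle: Grey plastic cradle fixed to the table; place and yaw vary. Plate 150 (x) by 85 (y) by 8 mm; two forks, 14 mm thick at x = +-45 mm, with flat tops 78 mm above the table on which the barrel lies, between flared cheeks about 45 mm apart reaching 99 mm above the table. Origin: centre of the underside; z up, x along the barrel, lens end at +x.
- thermometer: Black pistol-shaped infrared thermometer, 0.24 kg, barrel 140 (x) by 32 (y) by 36 (z) mm. Below the barrel a pistol grip about 34 by 26 mm, down to 77 mm below the origin, hangs between the cradle's forks. Origin: centre of the barrel, on its axis; x points out of the lens, z up. In the cradle the origin is 96 mm above the table. Best taken from above across the barrel's middle.
- lens (a point): Centre of the thermometer's front lens, 82 mm ahead of its origin on the barrel's axis; the line of sight runs from it along the thermometer's +x.
- glaze_a: White glaze tub 54 mm across, 95 mm high, on a thin (5 mm) turquoise plastic board at the far side; bystander. Origin: centre of its underside.
- glaze_b: White tub 48 mm across, 80 mm high; bystander. Origin: centre of its underside.
- spatula: Wooden spatula 200 mm long, lying flat; bystander.
- water_bowl: White bowl 90 mm across, 45 mm high; bystander. Origin: centre of its underside.
- kiln_prop: Round white kiln prop 36 mm across, 60 mm high; bystander. Origin: centre of its underside.
- bat: Square plywood bat, 120 by 120 by 18 mm; bystander. Origin: centre of its underside.
There are look-alikes about, which are no part of the job. What is shaped like the vase but black or red is not meant.

How it is judged:
On the way, in this order (a step that is already met when the one before it is completed fails the run):
1. the vase stands at the pointer, wheel at rest, thermometer still in its cradle (horizontal distance between vase and station below 0.015 m and velocity of joint wheel between -0.05 and 0.05 rad/s and distance of thermometer from where it was at the start of the episode below 0.02 m), for 0.3 s.
2. the thermometer is lifted clear of its cradle (z of thermometer in the frame of cradle above 0.13 m and contact force between the fingers and thermometer above 0.5 N), for 0.1 s.
3. the thermometer, held still from the pointer's side, lens 2 to 10 cm from the vase, looks at the middle of its belly (horizontal distance between vase and station below 0.015 m and velocity of joint wheel between -0.05 and 0.05 rad/s and x of vase_belly in the frame of lens between 0.05 and 0.13 m and y of vase_belly in the frame of lens between -0.015 and 0.015 m and z of vase_belly in the frame of lens between -0.015 and 0.015 m and y of lens in the frame of stand above 0.12 m and angle between the x axis of thermometer and the y axis of stand, either way round below 0.7 rad and linear speed of thermometer below 0.02 m/s and angular speed of thermometer below 0.15 rad/s and contact force between the fingers and thermometer above 0.5 N), for 1.5 s.
At the end, for the whole second after the job is handed in: The thermometer lies at rest in its cradle, level (within 0.12 rad), lens end at the cradle's +x, its origin within 25 mm along and 12 mm across of the cradle's and 88 to 103 mm above the table; the vase stands within 15 mm of the station, the wheel is at rest and all four pots are upright (horizontal distance between vase and station below 0.015 m and velocity of joint wheel between -0.05 and 0.05 rad/s and angle between each of vase, beaker, dish, jar's own z axis and vertical below 0.15 rad and x of thermometer in the frame of cradle between -0.025 and 0.025 m and y of thermometer in the frame of cradle between -0.012 and 0.012 m and z of thermometer in the frame of cradle between 0.088 and 0.103 m and x of lens in the frame of cradle above 0.03 m and angle between thermometer's own z axis and vertical below 0.12 rad and linear speed of thermometer below 0.02 m/s); the robot touches nothing.
It fails at once if the robot or the thermometer touches a pot (over 0.5 N) (contact force between any of the arm, the fingers, thermometer and vase above 0.5 N or contact force between any of the arm, the fingers, thermometer and beaker above 0.5 N or contact force between any of the arm, the fingers, thermometer and dish above 0.5 N or contact force between any of the arm, the fingers, thermometer and jar above 0.5 N).
It fails at once if a pot tips (over 0.5 rad) (angle between any of vase, beaker, dish, jar's own z axis and vertical above 0.5 rad).
It fails at once if a bystander is moved more than 30 mm (distance of any of glaze_a, glaze_b, spatula, water_bowl, kiln_prop, bat from where it was at the start of the episode above 0.03 m).
It also fails if it takes over 67 s, if anything falls off the work surface, if the arm or the gripper's body presses on something with over 40 N, if the wrist force passes 120 N, or if a joint passes its speed limit or range.

## Working session

There is one attempt and no reset: what is moved stays moved. The work goes in short steps, Python scripts to look and compute and a tool call to move; the robot and the scene stay as the last step left them, time stands still between calls to the robot, and variables do not carry over. Pictures are saved under pics/ and viewed, at most 10 in all, crops included, and the job is handed in when it is done.

Besides the shell and the picture viewer there is one more tool, called after "Request:" as name(argument=value, ...) on one line, values as JSON. send_rows: Moves the arm, as the interface text tells. Its arguments: {"type":"object","properties":{"rows":{"type":"array","items":{"type":"array"}},"newtons":{"type":"number"}},"required":["rows"]}

```bash
ls; mkdir -p pics
cat > h.py <<'E'
import numpy as np, cv2
from station import ctrl
def grab(n):
    im=ctrl.get_image(n); return im
def ray(im,u,v):
    K=np.array([[im['fx'],0,im['cx']],[0,im['fy'],im['cy']],[0,0,1.]])
    p=cv2.undistortPoints(np.array([[[u,v]]],float),K,np.array([im['k1'],0,0,0.])).ravel() if 0 else None
    xd=np.array([(u-im['cx'])/im['fx'],(v-im['cy'])/im['fy']]); x=xd.copy()
    for _ in range(20): x=xd/(1+im['k1']*(x@x))
    return np.array([x[0],x[1],1.])
def onplane(im,u,v,z):
    T=np.array(im['cam_to_world']); d=T[:3,:3]@ray(im,u,v); o=T[:3,3]
    return o+d*(z-o[2])/d[2]
def cloud(im):
    Z=im['range_z']; h,w=Z.shape; U,V=np.meshgrid(np.arange(w),np.arange(h))
    xd=np.stack([(U-im['cx'])/im['fx'],(V-im['cy'])/im['fy']],-1); x=xd.copy()
    for _ in range(20): x=xd/(1+im['k1']*(x**2).sum(-1,keepdims=True))
    P=np.concatenate([x*Z[...,None],Z[...,None]],-1); T=np.array(im['cam_to_world'])
    W=P@T[:3,:3].T+T[:3,3]; W[Z==0]=np.nan; return W
def save(n,f,s=1): cv2.imwrite('pics/'+n+'.png',cv2.resize(f[...,::-1],None,fx=s,fy=s,interpolation=cv2.INTER_CUBIC))
E
python3 - <<'E'
from h import *
for n in('top','side'):
    im=grab(n); save(n+'0',im['frame'],1.25); print(n,np.round(im['cam_to_world'],3).tolist(),im['fx'],im['k1'])
print(ctrl.get_obs())
E
```

```text
pics
top [[-0.027, -0.994, 0.107, 0.43], [-0.999, 0.029, 0.018, -0.059], [-0.021, -0.106, -0.994, 1.025], [0.0, 0.0, 0.0, 1.0]] 362.2515963354777 -0.018044138669856824
side [[-0.987, -0.11, 0.118, 0.344], [-0.161, 0.661, -0.733, 0.983], [0.003, -0.742, -0.67, 1.018], [0.0, 0.0, 0.0, 1.0]] 490.7041518570048 -0.07768503262290434
{'t': 0.1, 'q': array([ 1.11200603e+00,  5.33299274e-02,  1.61415277e+00,  2.56494712e-05,
        1.47599438e+00, -1.19022273e-01]), 'dq': array([-0.00043654, -0.00292318, -0.00407053,  0.00258344,  0.00260452,
        0.00023117]), 'effort': array([ 1.59613438e-05, -3.94904137e+01, -3.71361852e+01, -1.02973577e-04,
        3.91925001e-03,  2.04844679e-05]), 'tool_pos': array([0.2080491 , 0.58876257, 0.23016406]), 'tool_rot': array([-5.31051556e-01, -3.09581231e+00,  2.82544490e-03]), 'contact_force': array([-0.6071709 ,  0.63298265, -0.4412323 ]), 'wrist_torque': array([-0.03898516, -0.05959428,  0.02947043]), 'grip_force': 0.0, 'opening': 0.08526378143705837}
```

View pics/top0.png

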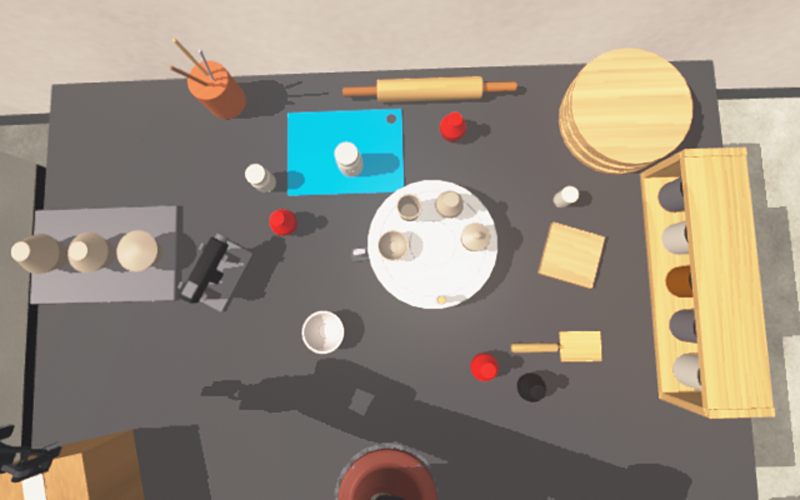

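View pics/side0.png

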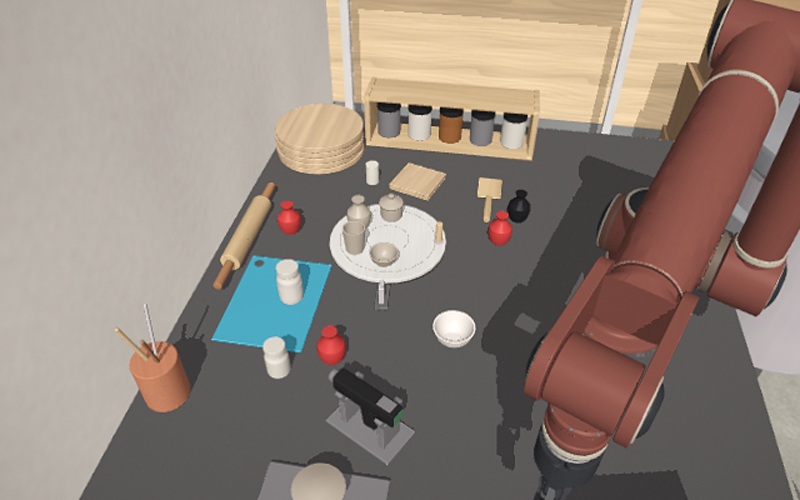

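The top view shows the pointer at (358,253) and the handle at (441,299). The pots are the dish (393,245), beaker (408,207), vase (450,203) and jar (475,237). The thermometer is at (207,268).

Candidates for the vase in the top view: 
- Clay vase on the wheel at (450,203), which is the one I want.
- Red ones at (453,125), (282,222) and (485,367), and a black one at (531,387). These don't match by colour.
- Beaker at (408,207), which has an open rim and no neck.

The vase is therefore two clicks clockwise of the pointer.

Run:
```python
from h import *
from scipy.optimize import least_squares
im={n:grab(n) for n in('top','side')}
C={n:cloud(im[n]) for n in im}
def cl(c,m): return c[m]
for n in im:
    W=C[n]; f=im[n]['frame'].astype(int); hsv=cv2.cvtColor(im[n]['frame'],cv2.COLOR_RGB2HSV)
    x,y,z=W[...,0],W[...,1],W[...,2]
    disc=((abs(z-.055)<.006)&(hsv[...,1]<40)&(hsv[...,2]>170)&(x>.2)&(x<.75)&(y<.15)&(y>-.4)).astype(np.uint8)
    k,l,s,_=cv2.connectedComponentsWithStats(disc); i=1+s[1:,4].argmax(); m=(l==i).astype(np.uint8)
    c=max(cv2.findContours(m,0,1)[0],key=cv2.contourArea); h=cv2.convexHull(c)[:,0]
    P=np.array([onplane(im[n],u,v,.055)[:2] for u,v in h])
    r=least_squares(lambda p:np.hypot(*(P-p[:2]).T)-p[2],[*P.mean(0),.14],loss='soft_l1',f_scale=.002).x
    print(n,'disc',r, 'medz',np.median(z[m>0]))
    ax=r[:2]; R=np.hypot(x-ax[0],y-ax[1])
    hm=(R>.1)&(R<.145)&(z>.07)&(z<.125)&(hsv[...,1]>70)
    print(' handle n',hm.sum(),'all',W[hm].mean(0)); t=W[hm]; 
    zt=t[:,2].max(); tt=t[t[:,2]>.104]; print(' top',zt,len(tt),tt.mean(0) if len(tt) else '')
    pm=(R>.145)&(R<.185)&(z>.035)&(z<.07)&(y>ax[1]+.1); print(' pointer n',pm.sum(),W[pm].min(0),W[pm].max(0),W[pm].mean(0))
    pots=((R<.118)&(z>.07)&~hm).astype(np.uint8); k,l,s,_=cv2.connectedComponentsWithStats(pots)
    for i in range(1,k):
        if s[i,4]>30:
            t=W[l==i]; print('  pot',s[i,:5],t.min(0).round(3),t.max(0).round(3))
    th=((hsv[...,2]<70)&(z>.100)&(z<.125)&(y>.2)&(y<.55)&(x>.25)&(x<.6)).astype(np.uint8); k,l,s,_=cv2.connectedComponentsWithStats(th); i=1+s[1:,4].argmax(); t=W[(l==i)]
    tt=t[t[:,2]>.109]; print(' therm n',len(t),len(tt),'zmax',tt[:,2].max(),cv2.minAreaRect(tt[:,:2].astype(np.float32)*1000))
    pl=((abs(z-.008)<.004)&(y>.2)&(y<.5)&(x>.25)&(x<.6)&(hsv[...,2]>75)); t=W[pl]; print(' plate',len(t),cv2.minAreaRect(t[:,:2].astype(np.float32)*1000))
f=im['side']['frame'][130:330,240:420]; save('c1',f,3)
```

```text
top disc [ 0.54743705 -0.11301106  0.13808902] medz 0.05561757044048243
 handle n 32 all [ 0.42691193 -0.12384571  0.10776425]
 top 0.11286647917658643 28 [ 0.42663422 -0.12465541  0.11001134]
 pointer n 40 [0.52786639 0.0346013  0.03680257] [0.53950406 0.05727463 0.06506187] [0.53378265 0.04645169 0.06002522]
  pot [348 153  23  22 402] [ 0.594 -0.177  0.087] [ 0.649 -0.119  0.143]
  pot [317 155  21  22 232] [ 0.592 -0.09   0.07 ] [ 0.642 -0.039  0.125]
  pot [369 178  23  23 415] [ 0.527 -0.227  0.07 ] [ 0.582 -0.17   0.125]
  pot [302 183  26  26 326] [ 0.51  -0.062  0.07 ] [0.576 0.003 0.094]
 therm n 524 439 zmax 0.11915445798758184 ((499.7095642089844, 363.7599182128906), (29.89813804626465, 136.71017456054688), 61.4876594543457)
 plate 1467 ((425.0565185546875, 350.69281005859375), (300.0135498046875, 349.0800476074219), 89.67755126953125)
side disc [ 0.5468608  -0.10789939  0.13956137] medz 0.054121810543625415
 handle n 61 all [ 0.42553965 -0.11913535  0.09318392]
 top 0.11210005079216656 17 [ 0.42603717 -0.12115179  0.10827121]
 pointer n 46 [0.52723145 0.03679474 0.03569304] [0.53814489 0.06255644 0.06375848] [0.53248284 0.05356337 0.053028  ]
  pot [303 155  20  20 308] [ 0.524 -0.223  0.07 ] [ 0.583 -0.164  0.125]
  pot [274 156  23  45 690] [ 0.592 -0.164  0.07 ] [ 0.652 -0.03   0.142]
  pot [295 194  24  19 259] [ 0.508 -0.063  0.07 ] [0.574 0.009 0.093]
 therm n 746 630 zmax 0.11828504106805526 ((500.58050537109375, 366.0777282714844), (34.39495849609375, 139.452392578125), 61.85982894897461)
 plate 1493 ((432.86700439453125, 348.7087707519531), (347.85052490234375, 298.61798095703125), 3.478321075439453)
```

View pics/c1.png

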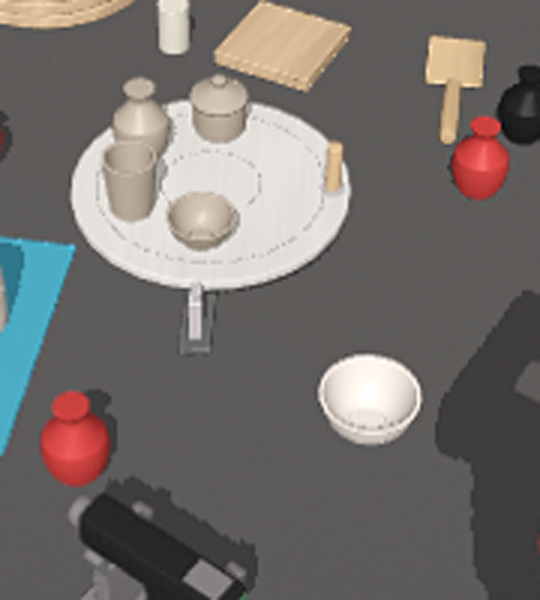

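The crop confirms the choice: the narrow-necked clay vase at (140,115) stands behind the beaker at (130,180), with the handle at (335,165) and the pointer at (195,315). The thermometer's lens nose looks to be at its upper-left end (80,510). Next I plan the first reach.

```bash
cat >> h.py <<'E'
from scipy.spatial.transform import Rotation as Ro
def pose():
    o=ctrl.get_obs(); X=Ro.from_rotvec(o['tool_rot']).as_matrix(); return o, o['tool_pos'], np.degrees(np.arctan2(X[1,0],X[0,0]))
def plan(W,op,start=None):
    o,p,s=pose(); p=np.array(p); 
    for w in W:
        d=np.array(w[:3])-p; a=np.radians(s); c,n=np.cos(a),np.sin(a)
        r=np.round(np.array([c*d[0]+n*d[1],n*d[0]-c*d[1],-d[2]])*100,1); t=round(float((s-w[3]+180)%360-180),1)
        print([op,r.tolist(),t],end=',')
        r=r/100; p=p+np.array([c*r[0]+n*r[1],n*r[0]-c*r[1],-r[2]]); s=s-t
    print()
def line(a,b,n): return [np.array(a)+(np.array(b)-np.array(a))*(i+1)/n for i in range(n)]
E
python3 - <<'E'
from h import *
o,p,s=pose(); print(p,s)
plan(line([*p,s],[.4255,-.1217,.2,5.5],16),4)
im=grab('top'); W=cloud(im); 
# red vases and cradle surroundings (z>0.03) near working area
hsv=cv2.cvtColor(im['frame'],cv2.COLOR_RGB2HSV); 
for nm,m in (('red',(hsv[...,1]>180)&((hsv[...,0]<8)|(hsv[...,0]>172))&(W[...,2]>.02)),('white',(hsv[...,1]<50)&(hsv[...,2]>150)&(W[...,2]>.02))):
    k,l,st,_=cv2.connectedComponentsWithStats(m.astype(np.uint8))
    for i in range(1,k):
        if 60<st[i,4]<2500: print(nm,st[i],np.nanmin(W[l==i],0).round(3),np.nanmax(W[l==i],0).round(3))
im=grab('side'); save('c2',im['frame'][280:380,240:350],5)
E
```

```text
[0.20813078 0.58891201 0.23053593] 160.53160783162957
[4, [-2.8, -3.7, 0.2], 9.7],[4, [-3.3, -3.3, 0.2], 9.7],[4, [-3.9, -2.6, 0.2], 9.7],[4, [-4.2, -1.9, 0.2], 9.7],[4, [-4.5, -1.2, 0.2], 9.6],[4, [-4.6, -0.4, 0.1], 9.7],[4, [-4.6, 0.4, 0.2], 9.7],[4, [-4.5, 1.1, 0.2], 9.7],[4, [-4.3, 1.9, 0.2], 9.7],[4, [-3.8, 2.6, 0.2], 9.7],[4, [-3.4, 3.2, 0.2], 9.7],[4, [-2.8, 3.7, 0.2], 9.7],[4, [-2.1, 4.1, 0.2], 9.7],[4, [-1.4, 4.5, 0.2], 9.7],[4, [-0.7, 4.6, 0.2], 9.6],[4, [0.2, 4.6, 0.2], 9.7],
red [352  90  20  21 311] [ 0.783 -0.192  0.034] [ 0.835 -0.141  0.09 ]
red [216 168  19  20 250] [0.578 0.191 0.045] [0.631 0.241 0.089]
red [377 283  21  22 354] [ 0.255 -0.238  0.035] [ 0.309 -0.187  0.088]
white [268 114  21  27 382] [0.71  0.039 0.024] [0.762 0.09  0.107]
white [196 132  20  20 258] [0.682 0.244 0.033] [0.727 0.288 0.087]
white [445 149  17  16 195] [ 0.626 -0.428  0.021] [ 0.662 -0.393  0.065]
white [530 178  21  25 381] [ 0.512 -0.654  0.023] [ 0.574 -0.621  0.108]
white [  9 194  14  14 154] [0.533 0.732 0.109] [0.567 0.771 0.117]
white [ 55 194  14  14 158] [0.531 0.623 0.088] [0.566 0.661 0.098]
white [ 95 196  17  17 191] [0.518 0.518 0.063] [0.561 0.569 0.078]
white [146 226  11  12  79] [0.446 0.373 0.112] [0.474 0.401 0.119]
white [242 249  33  33 484] [0.322 0.085 0.02 ] [0.408 0.171 0.051]
white [539 284  21  27 419] [ 0.233 -0.654  0.021] [ 0.294 -0.622  0.108]
white [ 18 379  19  21 314] [0.073 0.522 0.158] [0.174 0.679 0.332]
```

View pics/c2.png

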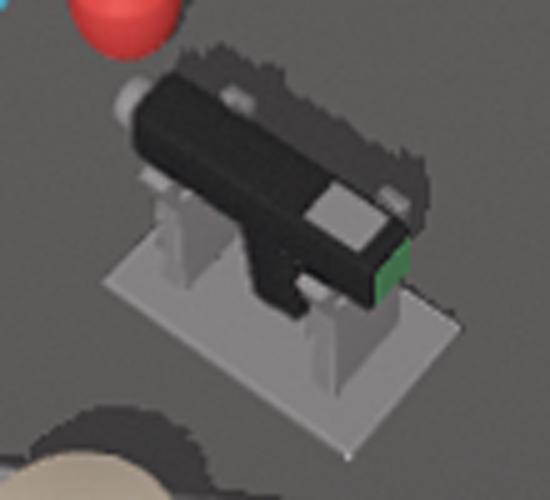

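The thermometer's round lens nose is at (130,105), the +x/−y end, and the green rear face is at (395,270), so the lens yaw is about −28.5°. Moving to the handle.

Request:
send_rows(rows=[[4,[-2.8,-3.7,0.2],9.7],[4,[-3.3,-3.3,0.2],9.7],[4,[-3.9,-2.6,0.2],9.7],[4,[-4.2,-1.9,0.2],9.7],[4,[-4.5,-1.2,0.2],9.6],[4,[-4.6,-0.4,0.1],9.7],[4,[-4.6,0.4,0.2],9.7],[4,[-4.5,1.1,0.2],9.7],[4,[-4.3,1.9,0.2],9.7],[4,[-3.8,2.6,0.2],9.7]])

```text
t: 1.55
tool_pos: [0.3446, 0.1439, 0.2124]
tool_rot: [2.674, 1.649, 0.002]
contact_force: [1.0, 0.1, -0.3]
opening: 0.0397
grip_force: 0.0
```

Request:
send_rows(rows=[[4,[-3.4,3.2,0.2],9.7],[4,[-2.8,3.7,0.2],9.7],[4,[-2.1,4.1,0.2],9.7],[4,[-1.4,4.5,0.2],9.7],[4,[-0.7,4.6,0.2],9.6],[4,[0.2,4.6,0.2],9.7],[4,[0,0,0],0],[4,[0,0,0],0]])

```text
t: 2.55
tool_pos: [0.4256, -0.121, 0.2001]
tool_rot: [-3.137, -0.153, 0.001]
contact_force: [0.1, -0.5, -0.3]
opening: 0.0401
grip_force: 0.0
```

Run:
```python
from h import *
o,p,s=pose(); print(o['t'],p,s,o['q'],o['opening'])
plan([[.4255,-.1217,.2,5.5]],4)
im=grab('side'); save('c3',im['frame'][100:300,260:460],3)
```

```text
2.55 [ 0.42562928 -0.12103139  0.20014988] 5.569513768350192 [-4.45751452e-01 -3.88994470e-01  2.05441021e+00  3.56029718e-04
  1.47687052e+00  1.02780514e+00] 0.04013747398861445
[4, [-0.0, 0.1, 0.0], 0.1],
```

View pics/c3.png

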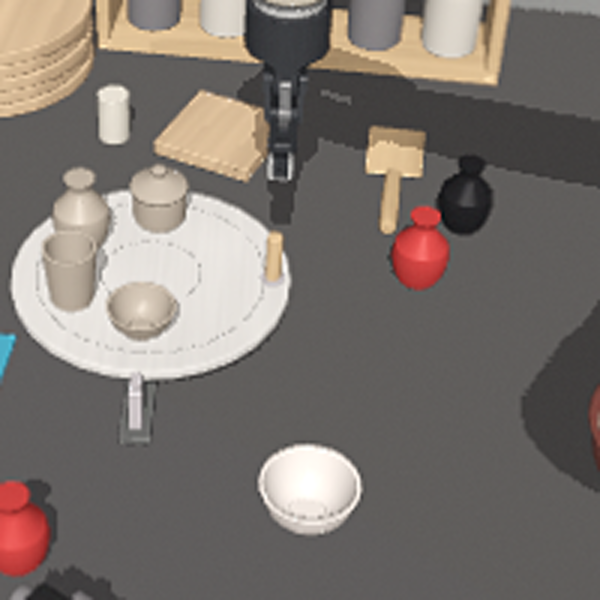

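The closed-up fingers at (280,175) stand above the handle at (275,245). Next I lower them and cage it.

Request:
send_rows(rows=[[4,[0,0,4],0],[4,[0,0.1,4],0],[4,[0,0,3],0],[4,[0,0,1.8],0],[4,[0,0,0],0],[2.2,[0,0,0],0],[2.2,[0,0,0],0],[2.2,[0,0,0],0]])

```text
t: 3.6
tool_pos: [0.4266, -0.1226, 0.0733]
tool_rot: [3.137, 0.152, 0.003]
contact_force: [-0.3, 0.1, -0.8]
opening: 0.0219
grip_force: 0.0
```

Run:
```python
from h import *
o,p,s=pose(); print(o['t'],p,s,o['opening'],o['grip_force'],o['contact_force'])
A=np.array([.547,-.1103])
W=[]
for i in range(1,31):
    a=185.5+4*i; W.append([*(A+.122*np.array([np.cos(np.radians(a)),np.sin(np.radians(a))])),.072,a-180])
plan(W,2.2)
```

```text
3.6 [ 0.4265744  -0.12255551  0.07327215] 5.542386829230252 0.021931585741970693 0.0 [-0.25706933  0.13372582 -0.77621218]
[2.2, [-0.1, 0.8, 0.1], -4.0],[2.2, [0.1, 0.8, 0.0], -4.0],[2.2, [-0.0, 0.9, 0.0], -4.0],[2.2, [0.0, 0.8, 0.0], -4.0],[2.2, [0.0, 0.9, 0.0], -4.0],[2.2, [0.1, 0.8, 0.0], -4.0],[2.2, [0.0, 0.9, 0.0], -4.0],[2.2, [0.0, 0.8, 0.0], -4.0],[2.2, [0.1, 0.9, 0.0], -4.0],[2.2, [-0.0, 0.8, 0.0], -4.0],[2.2, [0.0, 0.9, 0.0], -4.0],[2.2, [0.0, 0.8, 0.0], -4.0],[2.2, [0.1, 0.9, 0.0], -4.0],[2.2, [-0.0, 0.9, 0.0], -4.0],[2.2, [0.0, 0.8, 0.0], -4.0],[2.2, [0.1, 0.9, 0.0], -4.0],[2.2, [-0.0, 0.8, 0.0], -4.0],[2.2, [0.0, 0.9, 0.0], -4.0],[2.2, [0.1, 0.8, 0.0], -4.0],[2.2, [-0.0, 0.9, 0.0], -4.0],[2.2, [0.0, 0.8, 0.0], -4.0],[2.2, [0.0, 0.9, 0.0], -4.0],[2.2, [0.1, 0.8, 0.0], -4.0],[2.2, [0.0, 0.9, 0.0], -4.0],[2.2, [0.0, 0.8, 0.0], -4.0],[2.2, [0.1, 0.9, 0.0], -4.0],[2.2, [-0.0, 0.8, 0.0], -4.0],[2.2, [0.0, 0.9, 0.0], -4.0],[2.2, [0.1, 0.8, 0.0], -4.0],[2.2, [-0.0, 0.9, 0.0], -4.0],
```

Request:
send_rows(rows=[[2.2,[0,0.3,0],-1.5],[2.2,[0,0.6,0],-3],[2.2,[0,0.7,0],-3],[2.2,[0,0.6,0],-3],[2.2,[0.1,0.6,0],-3],[2.2,[0,0.7,0],-3],[2.2,[0,0.6,0],-3],[2.2,[0,0.6,0],-3],[2.2,[0,0.7,0],-3],[2.2,[0.1,0.6,0],-3]])

```text
t: 4.85
tool_pos: [0.4453, -0.1775, 0.0718]
tool_rot: [-3.0, -0.922, 0.005]
contact_force: [-4.3, 2.9, 1.8]
opening: 0.022
grip_force: 2.0
```

Run:
```python
from h import *
o,p,s=pose(); A=np.array([.547,-.1103]); d=p[:2]-A
print(p,s,o['opening'],o['grip_force'],o['contact_force'],'r',np.hypot(*d),np.degrees(np.arctan2(d[1],d[0]))%360)
im=grab('side'); W=cloud(im); x,y,z=np.moveaxis(W,-1,0); R=np.hypot(x-A[0],y-A[1])
hsv=cv2.cvtColor(im['frame'],cv2.COLOR_RGB2HSV)
k,l,st,_=cv2.connectedComponentsWithStats(((R<.118)&(z>.07)&(z<.15)).astype(np.uint8))
for i in range(1,k):
    if st[i,4]>30: m=W[l==i]; print(m.min(0).round(3),m.max(0).round(3))
```

```text
[ 0.44525581 -0.17752102  0.07178527] 34.17939564185008 0.0219616021847439 1.988144963979721 [-4.28787991  2.92421595  1.78188469] r 0.12194484496455811 213.45220292855947
[ 0.432 -0.208  0.072] [ 0.483 -0.135  0.15 ]
[ 0.561 -0.214  0.07 ] [ 0.619 -0.156  0.124]
[ 0.563 -0.13   0.07 ] [ 0.659 -0.009  0.141]
[ 0.473 -0.073  0.07 ] [ 0.538 -0.001  0.092]
```

The wheel is turning with the handle. I continue.

Request:
send_rows(rows=[[2.2,[0,0.6,0],-3],[2.2,[0,0.7,0],-3],[2.2,[0,0.6,0],-3],[2.2,[0.1,0.6,0],-3],[2.2,[0,0.7,0],-3],[2.2,[0,0.6,0],-3],[2.2,[0,0.6,0],-3],[2.2,[0,0.7,0],-3],[2.2,[0.1,0.6,0],-3],[2.2,[0,0.6,0],-3]])

```text
t: 6.15
tool_pos: [0.494, -0.219, 0.0724]
tool_rot: [2.662, 1.667, 0.0]
contact_force: [-0.8, 0.1, -0.1]
opening: 0.0221
grip_force: 0.0
```

Run:
```python
from h import *
o,p,s=pose(); A=np.array([.547,-.1103]); d=p[:2]-A
print(p,s,o['opening'],o['grip_force'],o['contact_force'],'r',np.hypot(*d),np.degrees(np.arctan2(d[1],d[0]))%360)
```

```text
[ 0.49401112 -0.21895164  0.07243457] 64.11761817350421 0.022148659599863556 0.0 [-0.76372205  0.13417092 -0.11512628] r 0.12088424037192289 244.00172965809048
```

Request:
send_rows(rows=[[2.2,[-0.1,0.6,0],-3],[2.2,[0,0.7,0],-3],[2.2,[0,0.6,0],-3],[2.2,[0,0.7,0],-3],[2.2,[0,0.6,0],-3],[2.2,[0.1,0.6,0],-3],[2.2,[0,0.7,0],-3],[2.2,[0,0.6,0],-3],[2.2,[0,0.7,0],-3],[2.2,[0,0.6,0],-3]])

```text
t: 7.4
tool_pos: [0.5545, -0.2327, 0.0722]
tool_rot: [-2.139, -2.299, 0.003]
contact_force: [-3.3, -0.1, 2.5]
opening: 0.0222
grip_force: 1.6
```

Run:
```python
from h import *
o,p,s=pose(); A=np.array([.547,-.1103]); d=p[:2]-A
print(p,s,o['opening'],o['grip_force'],o['contact_force'],'r',np.hypot(*d),np.degrees(np.arctan2(d[1],d[0]))%360)
```

```text
[ 0.5544698  -0.23267601  0.07220985] 94.11054987668913 0.02221613629826959 1.644381433725357 [-3.32082416 -0.13469596  2.51524998] r 0.12260377280471903 273.4929851561783
```

Request:
send_rows(rows=[[2.2,[0,0.7,0],-3.2],[2.2,[0.1,0.7,0],-3.2],[2.2,[0,0.7,0],-3.2],[2.2,[0,0.7,0],-3.2],[2.2,[0.1,0.7,0],-3.2],[2.2,[0,0.7,0],-3.2],[2.2,[0,0.7,0],-3.2],[2.2,[0.1,0.7,0],-3.2],[2.2,[0,0.7,0],-3.2],[2.2,[0,0.5,0],-2.4]])

```text
t: 8.65
tool_pos: [0.6182, -0.2087, 0.0723]
tool_rot: [-1.443, -2.79, 0.001]
contact_force: [-0.4, -0.4, 0.4]
opening: 0.022
grip_force: 0.6
```

Request:
send_rows(rows=[[2.2,[0,0,0],0],[2.2,[0,0,0],0],[2.2,[0,0,0],0]])

```text
t: 9.02
tool_pos: [0.6181, -0.2086, 0.0723]
tool_rot: [-1.446, -2.789, -0.0]
contact_force: [-0.0, -0.7, 0.8]
opening: 0.0219
grip_force: 0.0
```

```bash
cat > chk.py <<'E'
from h import *
o,p,s=pose(); A=np.array([.547,-.1103]); d=p[:2]-A
print(o['t'],p,s,o['opening'],o['grip_force'],o['contact_force'],'r',np.hypot(*d),np.degrees(np.arctan2(d[1],d[0]))%360)
print('station',A+.085*np.array([-.096,.995]))
for n in('top','side'):
    im=grab(n); W=cloud(im); x,y,z=np.moveaxis(W,-1,0); R=np.hypot(x-A[0],y-A[1]); hsv=cv2.cvtColor(im['frame'],cv2.COLOR_RGB2HSV)
    hm=(R>.1)&(R<.145)&(z>.07)&(z<.125)&(hsv[...,1]>85); print(n,'handle',hm.sum(),W[hm].mean(0).round(4))
    k,l,st,_=cv2.connectedComponentsWithStats(((R<.125)&(z>.07)&(z<.15)).astype(np.uint8))
    for i in range(1,k):
        if st[i,4]>30:
            m=W[l==i]; t=m[m[:,2]>.128]; print(st[i],m.min(0).round(3),m.max(0).round(3),'lip',t.mean(0).round(4) if len(t) else '')
save('k%d'%int(o['t']*10),im['frame'][100:300,240:440],3)
E
python3 chk.py; ls pics
```

```text
9.025 [ 0.61806284 -0.20860469  0.072263  ] 125.20613315618014 0.021857297275082226 0.0 [-0.04877452 -0.68599096  0.75958302] r 0.12130020169763135 305.8625444985971
station [ 0.53884  -0.025725]
top handle 0 [nan nan nan]
[316 155  23  23 405] [ 0.591 -0.093  0.07 ] [ 0.647 -0.036  0.127] lip 
[303 185  23  23 409] [ 0.512 -0.057  0.086] [0.569 0.    0.144] lip [ 0.5414 -0.0287  0.1397]
[324 212  18  21 132] [ 0.446 -0.095  0.07 ] [ 0.496 -0.052  0.124] lip 
side handle 33 [ 0.6157 -0.2078  0.093 ]
[277 142  34  26 348] [ 0.567 -0.233  0.07 ] [ 0.655 -0.167  0.15 ] lip [ 0.6104 -0.1989  0.1393]
[325 168  22  36 562] [ 0.444 -0.198  0.07 ] [ 0.51  -0.045  0.125] lip 
[272 181  21  21 355] [ 0.589 -0.093  0.07 ] [ 0.648 -0.03   0.125] lip 
[297 185  21  28 425] [ 0.511 -0.05   0.07 ] [0.569 0.004 0.141] lip [ 0.5393 -0.0254  0.1369]
c1.png
c2.png
c3.png
k90.png
side0.png
top0.pngchk.py:7: RuntimeWarning: Mean of empty slice.
  hm=(R>.1)&(R<.145)&(z>.07)&(z<.125)&(hsv[...,1]>85); print(n,'handle',hm.sum(),W[hm].mean(0).round(4))
  ret = um.true_divide(
```

The vase now stands at about (0.540,−0.027), against a station of (0.539,−0.026), and the wheel is in its stop. Next I release, lift and go to the thermometer.

Request:
send_rows(rows=[[2.8,[0,0,0],0],[2.8,[0,0,1e-09],0],[2.8,[0,0,-4],0],[2.8,[0,0,-5],0],[2.8,[0,0,-5],0],[2.8,[0,0,-4],0],[2.8,[0,0,0],0]])

```text
t: 10.0
tool_pos: [0.6203, -0.2094, 0.258]
tool_rot: [1.441, 2.781, 0.001]
contact_force: [0.2, 0.5, 0.5]
opening: 0.028
grip_force: 0.0
```

```bash
python3 - <<'E'
from h import *
o,p,s=pose(); print(p,s,o['opening'])
plan(line([*p,s],[.5,.365,.21,151.5],12),8.5)
E
python3 chk.py 2>/dev/null | tail -5
```

```text
[ 0.62028375 -0.20941758  0.25802839] 125.23342898253493 0.02799868237530757
[8.5, [4.5, 1.9, 0.4], -2.2],[8.5, [4.4, 2.2, 0.4], -2.2],[8.5, [4.3, 2.2, 0.4], -2.2],[8.5, [4.3, 2.5, 0.4], -2.2],[8.5, [4.1, 2.6, 0.4], -2.1],[8.5, [4.0, 2.7, 0.4], -2.2],[8.5, [4.0, 3.0, 0.4], -2.2],[8.5, [3.8, 3.0, 0.4], -2.2],[8.5, [3.7, 3.2, 0.4], -2.2],[8.5, [3.6, 3.4, 0.4], -2.2],[8.5, [3.4, 3.4, 0.4], -2.2],[8.5, [3.3, 3.6, 0.4], -2.2],
side handle 5 [ 0.6137 -0.2097  0.0797]
[291 154   5  13  53] [ 0.61  -0.215  0.071] [ 0.623 -0.198  0.111] lip 
[325 168  22  35 553] [ 0.444 -0.194  0.07 ] [ 0.51  -0.048  0.125] lip 
[272 181  21  21 353] [ 0.59  -0.091  0.07 ] [ 0.649 -0.032  0.124] lip 
[297 185  21  29 430] [ 0.511 -0.048  0.07 ] [0.569 0.004 0.143] lip [ 0.5389 -0.0252  0.1375]
```

Request:
send_rows(rows=[[8.5,[4.5,1.9,0.4],-2.2],[8.5,[4.4,2.2,0.4],-2.2],[8.5,[4.3,2.2,0.4],-2.2],[8.5,[4.3,2.5,0.4],-2.2],[8.5,[4.1,2.6,0.4],-2.1],[8.5,[4.0,2.7,0.4],-2.2],[8.5,[4.0,3.0,0.4],-2.2],[8.5,[3.8,3.0,0.4],-2.2],[8.5,[3.7,3.2,0.4],-2.2],[8.5,[3.6,3.4,0.4],-2.2]])

```text
t: 11.35
tool_pos: [0.5161, 0.2719, 0.2094]
tool_rot: [-0.886, -3.011, 0.004]
contact_force: [0.8, -0.5, 0.8]
opening: 0.0853
grip_force: 0.0
```

Request:
send_rows(rows=[[8.5,[3.4,3.4,0.4],-2.2],[8.5,[3.3,3.6,0.4],-2.2],[8.5,[0,0,0],0],[8.5,[0,0,0],0]])

```text
t: 11.85
tool_pos: [0.497, 0.3649, 0.2023]
tool_rot: [-0.772, -3.043, 0.004]
contact_force: [0.5, 0.5, -0.3]
opening: 0.0853
grip_force: 0.0
```

Run:
```python
from h import *
o,p,s=pose(); print(o['t'],p,s,o['opening'])
plan([[.5,.365,.2,151.5]],8.5)
# cradle: plate corners by z near .008, and thermometer black rect again
for n in('top','side'):
    im=grab(n); W=cloud(im); x,y,z=np.moveaxis(W,-1,0)
    m=(np.hypot(x-.5,y-.365)<.11)&(z>.004)&(z<.013); t=W[m]; print(n,'plate',len(t),cv2.minAreaRect(t[:,:2].astype(np.float32)*1000))
    hsv=cv2.cvtColor(im['frame'],cv2.COLOR_RGB2HSV)
    m=(np.hypot(x-.5,y-.365)<.09)&(z>.105)&(z<.122)&(hsv[...,2]<70); t=W[m]; print('th',len(t),cv2.minAreaRect(t[:,:2].astype(np.float32)*1000))
save('t1',im['frame'][240:400,220:380],3)
```

```text
11.85 [0.4969738  0.3648707  0.20228237] 151.53306983816745 0.08528277398531593
[8.5, [-0.3, 0.2, 0.2], 0.0],
top plate 926 ((502.87127685546875, 360.66497802734375), (210.61483764648438, 205.84808349609375), 12.62669563293457)
th 452 ((499.42486572265625, 363.634521484375), (29.933265686035156, 137.2431182861328), 61.392887115478516)
side plate 1130 ((492.50457763671875, 365.5768127441406), (191.16554260253906, 214.96214294433594), 7.435007572174072)
th 650 ((499.35736083984375, 366.4255065917969), (33.78493881225586, 138.810546875), 61.49626541137695)
```

View pics/t1.png

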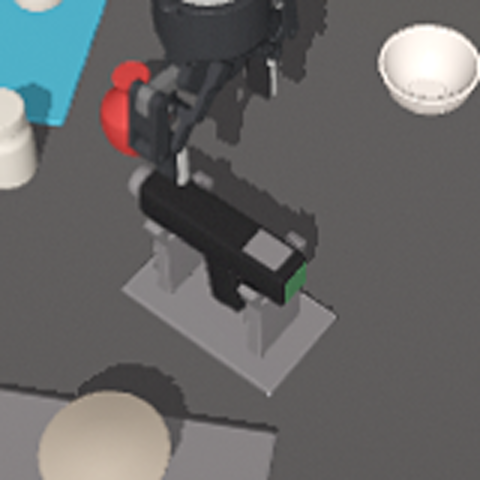

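The open fingers at (185,150) and (270,80) are above the barrel's middle, and nothing is near their path. Descending and gripping.

Request:
send_rows(rows=[[8.5,[-0.2,0.1,3],0],[8.5,[0,0,4],0],[8.5,[0,0,3],0],[8.5,[0,0,1.5],0],[8.5,[0,0,1],0],[8.5,[0,0,0],0],[4.5,[0,0,0],0],[4.5,[0,0,0],0]])

```text
t: 12.95
tool_pos: [0.5007, 0.366, 0.0806]
tool_rot: [0.772, 3.044, 0.002]
contact_force: [-0.1, 0.2, 0.5]
opening: 0.051
grip_force: 0.0
```

Request:
send_rows(rows=[[2.5,[0,0,0],0],[2.5,[0,0,0],0],[2.5,[0,0,0],0],[2.5,[0,0,0],0],[2.5,[0,0,0],0]], newtons=50)

```text
t: 13.58
tool_pos: [0.5004, 0.3659, 0.0802]
tool_rot: [0.772, 3.044, 0.002]
contact_force: [-1.4, 0.5, 5.0]
opening: 0.0313
grip_force: 51.2
```

Gripped. Lifting and turning to the aiming pose.

Request:
send_rows(rows=[[2.5,[0,0,-1],0],[2.5,[0,0,-2],0],[2.5,[0,0,-3],0],[2.5,[0,0,-4],0],[2.5,[0,0,-2],0],[2.5,[0,0,0],0],[2.5,[0,0,0],0]])

```text
t: 14.45
tool_pos: [0.4991, 0.3651, 0.1974]
tool_rot: [-0.772, -3.043, 0.003]
contact_force: [0.3, 0.9, -2.1]
opening: 0.0311
grip_force: 50.5
```

Run:
```python
from h import *
o,p,s=pose(); print(o['t'],p,s,o['opening'],o['grip_force'])
plan(line([*p,s],[.525,.136,.2,95.5],10),2.5)
```

```text
14.45 [0.49906286 0.36505201 0.19735048] 151.5309424078453 0.031087529651302754 50.524157881736755
[2.5, [-1.3, -1.9, -0.0], 5.6],[2.5, [-1.5, -1.7, -0.1], 5.6],[2.5, [-1.7, -1.6, 0.0], 5.6],[2.5, [-1.8, -1.5, -0.0], 5.6],[2.5, [-1.9, -1.2, -0.0], 5.6],[2.5, [-2.1, -1.1, -0.1], 5.6],[2.5, [-2.1, -0.8, 0.0], 5.6],[2.5, [-2.2, -0.6, -0.0], 5.6],[2.5, [-2.3, -0.4, -0.0], 5.6],[2.5, [-2.3, -0.2, -0.1], 5.6],
```

Request:
send_rows(rows=[[2.5,[-1.3,-1.9,0],5.6],[2.5,[-1.5,-1.7,0],5.6],[2.5,[-1.7,-1.6,0],5.6],[2.5,[-1.8,-1.5,0],5.6],[2.5,[-1.9,-1.2,0],5.6],[2.5,[-2.1,-1.1,0],5.6],[2.5,[-2.1,-0.8,0],5.6],[2.5,[-2.2,-0.6,0],5.6],[2.5,[-2.3,-0.4,0],5.6],[2.5,[-2.3,-0.2,0],5.6]])

```text
t: 15.7
tool_pos: [0.5248, 0.1358, 0.1967]
tool_rot: [-2.113, -2.321, 0.005]
contact_force: [0.3, -0.2, -1.7]
opening: 0.0313
grip_force: 50.5
```

Request:
send_rows(rows=[[2.5,[0,0,0],0],[2.5,[0,0,3],0],[2.5,[0,0,3],0],[2.5,[0,0,0],0],[2.5,[0,0,0],0]])

```text
t: 16.32
tool_pos: [0.5263, 0.1372, 0.1398]
tool_rot: [2.11, 2.327, 0.001]
contact_force: [0.9, 0.4, -2.5]
opening: 0.0316
grip_force: 50.4
```

```bash
cat > th.py <<'E'
from h import *
o,p,s=pose(); print(o['t'],p,s,o['opening'],o['grip_force'])
zc=p[2]+.0158
for n in('top','side'):
    im=grab(n); W=cloud(im); x,y,z=np.moveaxis(W,-1,0); hsv=cv2.cvtColor(im['frame'],cv2.COLOR_RGB2HSV)
    a=np.radians(s+180); d=np.array([np.cos(a),np.sin(a)]); e=np.array([-d[1],d[0]])
    L=(x-p[0])*d[0]+(y-p[1])*d[1]; S=(x-p[0])*e[0]+(y-p[1])*e[1]
    m=(abs(S)<.03)&(abs(L)<.09)&(abs(L)>.025)&(abs(z-zc)<.03); 
    top=m&(abs(z-zc-.018)<.007)&(hsv[...,2]<75)
    print(n,m.sum(),'L',L[m].min(),L[m].max(),'S',S[m].min(),S[m].max())
    for lo,hi in((-.07,-.03),(.03,.07),(.071,.09)):
        q=(m if lo>.07 else top)&(L>lo)&(L<hi)
        if q.sum(): print('  seg',lo,q.sum(),'S',S[q].min().round(4),S[q].max().round(4),S[q].mean().round(4),'z med/max',np.median(z[q]).round(4),z[q].max().round(4),'Lmax',L[q].max().round(4))
    v=(np.hypot(x-.54,y+.026)<.04)&(z>.125)&(z<.15); print('  vase lip',W[v].mean(0).round(4))
save('h%d'%int(o['t']*10),im['frame'][120:320,220:420],3)
E
python3 th.py; ls -t pics|head -1
```

```text
16.325 [0.52626986 0.13721085 0.13981532] 95.58986501434 0.03155541976061703 50.395013093948364
top 344 L -0.06800836990262134 0.08392406872232559 S -0.015147061535009637 0.016212000629664918
  seg -0.07 1 S -0.0148 -0.0148 -0.0148 z med/max 0.1669 0.1669 Lmax -0.0646
  seg 0.03 208 S -0.0149 0.0142 -0.0007 z med/max 0.174 0.1776 Lmax 0.0697
  seg 0.071 61 S -0.0109 0.012 -0.0001 z med/max 0.1663 0.1722 Lmax 0.0839
  vase lip [ 0.5413 -0.0288  0.1399]
side 333 L -0.07513163588964682 0.03344337505325561 S -0.015713040767069433 0.01654776133005509
  seg -0.07 82 S -0.0157 0.0161 0.0002 z med/max 0.1724 0.1763 Lmax -0.0312
  seg 0.03 7 S -0.0047 0.0132 0.0051 z med/max 0.1721 0.1737 Lmax 0.0334
  vase lip [nan nan nan]
h163.pngth.py:14: RuntimeWarning: Mean of empty slice.
  v=(np.hypot(x-.54,y+.026)<.04)&(z>.125)&(z<.15); print('  vase lip',W[v].mean(0).round(4))
  ret = um.true_divide(
```

The barrel is level and centred in the grip. Lowering it to belly height.

Request:
send_rows(rows=[[2.5,[0,-0.1,2.5],0],[2.5,[0,0,2.5],0],[2.5,[0,0,1],0],[2.5,[0,0,0.5],0],[2.5,[0,0,0],0]])

```text
t: 17.05
tool_pos: [0.5257, 0.1367, 0.0751]
tool_rot: [2.111, 2.326, 0.001]
contact_force: [-0.7, 0.4, -2.2]
opening: 0.0308
grip_force: 50.5
```

```bash
python3 th.py 2>/dev/null; ls -t pics|head -1
```

```text
17.05 [0.52565421 0.13671416 0.07509606] 95.53341009995934 0.03082993767834755 50.50843834877014
top 312 L -0.06467994127435835 0.08899794365940543 S -0.015146203524256942 0.01704915277282168
  seg 0.03 181 S -0.0147 0.0145 -0.0005 z med/max 0.1094 0.114 Lmax 0.0699
  seg 0.071 60 S -0.0111 0.0132 -0.0001 z med/max 0.1001 0.108 Lmax 0.089
  vase lip [ 0.5412 -0.0288  0.1396]
side 307 L -0.07429401502966768 0.027589930958218132 S -0.01620309200333555 0.01611986667199266
  seg -0.07 82 S -0.0162 0.0161 -0.0012 z med/max 0.1068 0.1125 Lmax -0.0305
  vase lip [nan nan nan]
h170.png
```

The aim is right: lateral error under 1 mm, height 91 mm, lens about 54 mm from the wall. Holding.

Request:
send_rows(rows=[[2.5,[0,0,0],0],[2.5,[0,0,0],0],[2.5,[0,0,0],0],[2.5,[0,0,0],0],[2.5,[0,0,0],0],[2.5,[0,0,0],0],[2.5,[0,0,0],0],[2.5,[0,0,0],0],[2.5,[0,0,0],0],[2.5,[0,0,0],0]])

```text
t: 18.4
tool_pos: [0.5251, 0.1366, 0.0743]
tool_rot: [-2.112, -2.326, 0.0]
contact_force: [0.2, 0.8, -2.0]
opening: 0.0313
grip_force: 50.5
```

Request:
send_rows(rows=[[2.5,[0,0,0],0],[2.5,[0,0,0],0],[2.5,[0,0,0],0],[2.5,[0,0,0],0],[2.5,[0,0,0],0],[2.5,[0,0,0],0],[2.5,[0,0,0],0],[2.5,[0,0,0],0],[2.5,[0,0,0],0],[2.5,[0,0,0],0]])

```text
t: 19.65
tool_pos: [0.5251, 0.1366, 0.0743]
tool_rot: [2.112, 2.326, -0.0]
contact_force: [0.6, -0.4, -2.9]
opening: 0.0316
grip_force: 50.5
```

Request:
send_rows(rows=[[2.5,[0,0,-1],0],[2.5,[0,0,-3],0],[2.5,[0,0,-4],0],[2.5,[0,0,-4],0],[2.5,[0,0,-1],0],[2.5,[0,0,0],0]])

```text
t: 20.4
tool_pos: [0.5252, 0.1366, 0.2046]
tool_rot: [2.111, 2.326, 0.001]
contact_force: [0.4, 0.4, -2.7]
opening: 0.0318
grip_force: 50.5
```

Run:
```python
from h import *
o,p,s=pose(); print(o['t'],p,s,o['opening'],o['grip_force'])
plan(line([*p,s],[.5,.3655,.2,151.5],10),2.5)
```

```text
20.4 [0.52520949 0.13664436 0.20458392] 95.53284931517086 0.03181889490944955 50.54937422275543
[2.5, [2.3, -0.0, 0.0], -5.6],[2.5, [2.3, 0.2, 0.1], -5.6],[2.5, [2.3, 0.4, 0.0], -5.6],[2.5, [2.2, 0.6, 0.1], -5.6],[2.5, [2.1, 0.9, 0.0], -5.6],[2.5, [2.1, 1.0, 0.1], -5.6],[2.5, [1.9, 1.3, 0.0], -5.6],[2.5, [1.8, 1.4, 0.1], -5.6],[2.5, [1.7, 1.6, 0.0], -5.6],[2.5, [1.5, 1.7, 0.1], -5.6],
```

Request:
send_rows(rows=[[2.5,[2.3,0,0],-5.6],[2.5,[2.3,0.2,0.1],-5.6],[2.5,[2.3,0.4,0],-5.6],[2.5,[2.2,0.6,0.1],-5.6],[2.5,[2.1,0.9,0],-5.6],[2.5,[2.1,1.0,0.1],-5.6],[2.5,[1.9,1.3,0],-5.6],[2.5,[1.8,1.4,0.1],-5.6],[2.5,[1.7,1.6,0],-5.6],[2.5,[1.5,1.7,0.1],-5.6]])

```text
t: 21.65
tool_pos: [0.4978, 0.3653, 0.1959]
tool_rot: [-0.767, -3.043, 0.006]
contact_force: [-0.8, -0.8, -2.2]
opening: 0.0312
grip_force: 50.5
```

Request:
send_rows(rows=[[2.5,[0,0,0],0],[2.5,[0,0,0],0],[2.5,[0,0,0],0]])

```text
t: 22.02
tool_pos: [0.4991, 0.3644, 0.1986]
tool_rot: [-0.774, -3.044, 0.002]
contact_force: [-0.1, 0.0, -1.7]
opening: 0.0311
grip_force: 50.5
```

Run:
```python
from h import *
o,p,s=pose(); print(o['t'],p,s,o['opening'],o['grip_force'])
plan([[.4998,.3655,.081,151.5]],2.5)
```

```text
22.025 [0.49914215 0.36442663 0.19856879] 151.45090606189655 0.031086030913825842 50.492788553237915
[2.5, [-0.0, 0.1, 11.8], -0.0],
```

Request:
send_rows(rows=[[2.5,[0,0.1,3],0],[2.5,[0,0,4],0],[2.5,[0,0,2.5],0],[2.5,[0,0,1],0],[2.5,[0,0,0.6],0],[2.5,[0,0,0.4],0],[2.5,[0,0,0.1],0],[2.5,[0,0,0],0]])

```text
t: 23.02
tool_pos: [0.5001, 0.3664, 0.084]
tool_rot: [0.772, 3.044, 0.001]
contact_force: [-0.3, 0.6, -2.0]
opening: 0.0315
grip_force: 50.5
```

Request:
send_rows(rows=[[2.5,[0,0,0.2],0],[2.5,[0,0,0],0],[2.5,[0,0,0.1],0],[2.5,[0,0,0],0]])

```text
t: 23.52
tool_pos: [0.4997, 0.3662, 0.0803]
tool_rot: [-0.773, -3.045, 0.0]
contact_force: [-0.2, 0.8, -1.5]
opening: 0.0316
grip_force: 50.6
```

Request:
send_rows(rows=[[2.5,[0,0,0.1],0],[2.5,[0,0,0],0],[3.6,[0,0,0],0],[3.6,[0,0,0],0],[4.5,[0,0,0],0],[6,[0,0,0],0],[8,[0,0,0],0],[8,[0,0,0],0],[8,[0,0,0],0]])

```text
t: 24.65
tool_pos: [0.4997, 0.3662, 0.0793]
tool_rot: [0.773, 3.045, 0.0]
contact_force: [0.1, -0.3, 0.0]
opening: 0.0803
grip_force: 0.0
```

Request:
send_rows(rows=[[8,[0,0,-2],0],[8,[0,0,-3],0],[8,[0,0,-4],0],[8,[0,0,-5],0],[8,[0,0,-3],0],[8,[0,0,0],0],[8,[0,0,0],0]])

```text
t: 25.52
tool_pos: [0.4994, 0.366, 0.249]
tool_rot: [-0.772, -3.045, 0.001]
contact_force: [0.1, 0.2, 0.4]
opening: 0.0802
grip_force: 0.0
```

```bash
python3 - <<'E'
from h import *
for n in('top','side'):
    im=grab(n); W=cloud(im); x,y,z=np.moveaxis(W,-1,0); hsv=cv2.cvtColor(im['frame'],cv2.COLOR_RGB2HSV)
    m=(np.hypot(x-.5,y-.365)<.09)&(z>.105)&(z<.122)&(hsv[...,2]<70); t=W[m]; print(n,'th',len(t),np.median(t[:,2]),cv2.minAreaRect(t[:,:2].astype(np.float32)*1000))
save('end',np.vstack([im['frame'][120:400,200:440]]),2)
E
python3 chk.py 2>/dev/null
```

```text
top th 489 0.11425442087466564 ((500.1033020019531, 364.73968505859375), (29.673843383789062, 136.27609252929688), 61.1412353515625)
side th 688 0.11359304162792844 ((499.5616149902344, 367.67962646484375), (34.34832763671875, 137.80006408691406), 62.086212158203125)
25.625 [0.49888249 0.36569738 0.24741444] 151.52967229253005 0.07992557289951054 0.0 [ 0.325947   -1.41319014 -0.94241946] r 0.4784232403209121 95.77229416340883
station [ 0.53884  -0.025725]
top handle 41 [ 0.6161 -0.21    0.1038]
[316 155  23  23 404] [ 0.591 -0.093  0.07 ] [ 0.646 -0.036  0.126] lip 
[380 162   7   8  38] [ 0.61  -0.216  0.074] [ 0.622 -0.204  0.115] lip 
[303 185  23  23 408] [ 0.512 -0.057  0.086] [0.569 0.    0.144] lip [ 0.5414 -0.0287  0.1397]
[354 206  26  26 330] [ 0.447 -0.194  0.07 ] [ 0.512 -0.129  0.094] lip 
[324 212  21  21 201] [ 0.446 -0.103  0.07 ] [ 0.496 -0.052  0.125] lip 
side handle 0 [nan nan nan]
[326 191  17  12 130] [ 0.446 -0.077  0.07 ] [ 0.491 -0.048  0.11 ] lip 
[308 199  10  15  95] [ 0.511 -0.034  0.071] [0.533 0.001 0.109] lip
```

View pics/end.png

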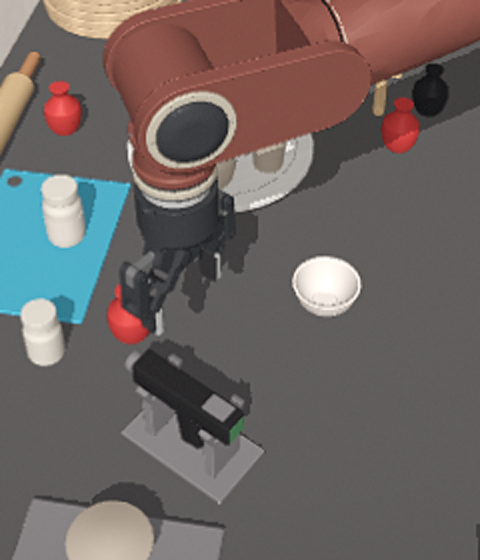

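The thermometer lies in its cradle as before, with its lens at (133,362) and its top at 114 mm. The vase is still at the station and the gripper is clear. Handing in.

```bash
python3 -c "
from station import ctrl
print(ctrl.finish_job())"
```

```text
the job is handed in; nothing more can be done
None
```

The job is handed in (no verdict came back): the vase is at the pointer, the thermometer was held still on its belly for over 2 s and put back in its cradle as it lay, and by the last camera check the vase and thermometer were in place.

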